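# Take the cell carrier out of the timing tester

## Task

The watch timing tester needs new cells. Take the flat-bladed lever from its stand, put its blade in the pocket of the battery cover and push the cover past its detent and fully open with the blade (keep the fingers off the cover), then put the lever back upright in its hole in the stand. Then pinch the two side catches of the cell carrier together, lift the carrier level about 10 cm clear of the tester and finish still holding it there by its pinched catches, leaving the other things on the bench where they are.

Things in the scene. Friction and masses are not known exactly. Their poses are not given: they have to be found in the camera images.
- tester: Watch timing tester: grey case 230 (x) x 150 (y) x 34 mm high, fixed. Origin under the case, 15 mm in -x from its centre; +x points from the display strip (front) to the rear. Behind the carrier's dock, from x +3 to +88 mm, a pedestal 62 mm wide with guide rails up to 87 mm above the bench carries the sliding battery cover.
- cover_pocket (a point): Centre of the mouth of the pocket in the cover's raised block (moves with the cover; x is the opening direction). Block 20 (x) x 36 (y) mm, 8 mm above the plate, top 92 mm above the bench. Pocket: through hole 8 (x) x 14 (y) mm, 12 mm deep; the carrier's top lies 14 mm below the mouth. Cover shut, it is 8 mm to the front of the carrier's centre.
- carrier: Cell carrier: black box 44 (x) x 29 (y) x 44 mm high, two coin cells in its top, 0.1 to 0.2 kg. Origin at the centre of its underside, on the deck; axes as the tester's. Grey ribbed sprung catches on its +y and -y sides: finger pads 22 mm wide (x), 18 to 44 mm above the underside, 50 mm across at rest, 40 mm fully pinched; teeth 5 to 9 mm up reach out to y +-29 mm.
- catch_left (a joint): Travel (m) of the catch on the carrier's +y side: 0 out (locked), 0.005 fully pressed in; clear of the lip from 0.003. Spring 3 N rising to 5.5 N.
- catch_right (a joint): The same for the catch on the -y side.
- lever: Case lever, the only flat-sided tool, in the stand's middle hole; 102 mm long, under 0.1 kg. Origin at the blade's tip, z up to the handle. Blade 8 mm (y) wide; 2.5 mm (x) thick for 12 mm, then 5 mm; round collar 22 mm across from 40 to 46 mm; flat-sided handle 12 (x) x 14 (y) mm from 46 to 96 mm; 16 mm end cap to 102 mm. Stowed, the collar rests on the stand, tip 4 mm above the bench.
- stand_hole (a point): Centre of the mouth of the lever's hole in the top of the fixed dark wooden stand, 44 mm above the bench; hole 14 mm across, through. Stand 46 (x) x 130 (y) mm; 45 mm to either side along y a round screwdriver stands fixed in it, up to 88 mm above the bench.
- domed_tray: Bystander: blue round parts tray under a clear dome with a knob, 128 mm across, 104 mm high; origin under its centre. Leave alone.
- movement_holder: Bystander: watch movement in brass on a pale round holder, 68 mm across, 43 mm high; origin under its centre. Leave alone.
- loupe: Bystander: black eye loupe, 38 mm across, 34 mm high; origin under its centre. Leave alone.
- oil_jar: Bystander: small amber jar, 32 mm across, 45 mm high; origin under its centre. Leave alone.
- parts_tin: Bystander: flat round tin, 61 mm across, 23 mm high; origin under its centre. Leave alone.
- blotter: Bystander: steel paperweight with a knob, 60 mm across, 48 mm high; origin under its centre. Leave alone.
- sorting_box: Bystander: small open wooden tray, 90 x 60 x 22 mm; origin under its centre. Leave alone.
- dock (a point): Centre of the carrier's seat, on the tester's deck, 34 mm above the bench; axes as the tester's. Around it stand end walls 12 mm high (x +-24 to +-29 mm) and side walls 14 mm high (outer faces y +-36 mm) with inward lips (inner edges y +-26 mm, undersides 10 mm up) under which the catch teeth hook.
- cover: Aluminium battery cover, plate 74 x 36 x 4 mm, origin in the plate 36 mm in +x of the pocket. It slides level along the tester's +x, travel 50 mm. Shut, it is 2 mm over the carrier, which cannot rise; fully open, the plate's front edge is 30 mm behind the carrier's centre. A sprung-ball detent holds it shut: 8 to 12 N to break it loose in the first 5 mm, then 1 to 3 N of drag; it stays where left.
Mind the look-alikes: they are no part of the job. What is shaped like the lever but blue is not meant.

How it is judged:
On the way, in this order (a step that is already met when the one before it is completed fails the run):
1. the blade presses against the cover (over 2 N) (contact force between lever and cover above 2 N), for 0.05 s.
2. the cover is fully open (45 mm or more) (x of cover_pocket in the frame of tester above 0.007 m), for 0.2 s.
3. the carrier has left its seat by 30 mm with both catches pinched (z of carrier in the frame of tester above 0.064 m and value of joint each of catch_left, catch_right above 0.003 m), for 0.2 s.
At the end, for the whole second after the job is handed in: Cover open 45 mm or more; lever at rest upright in its hole (within 8 mm, 0.12 rad, collar within 4 mm of the stand); carrier held still by the fingers, both catches in by over 3 mm, underside 70 to 220 mm above the deck, tilt under 0.26 rad, not touching tester or lever (x of cover_pocket in the frame of tester above 0.007 m and z of carrier in the frame of tester above 0.104 m and height (world z) of carrier below 0.254 m and angle between carrier's own z axis and vertical below 0.26 rad and linear speed of carrier below 0.03 m/s and value of joint each of catch_left, catch_right above 0.003 m and contact force between the fingers and carrier above 3 N and contact force between carrier and tester below 0.1 N and contact force between carrier and lever below 0.1 N and horizontal distance between lever and stand_hole below 0.008 m and z of lever in the frame of stand_hole below -0.036 m and angle between lever's own z axis and vertical below 0.12 rad and linear speed of lever below 0.02 m/s); the arm keeps its last pose, push and grip.
It fails at once if the fingers push the cover (over 2 N) (contact force between the fingers and cover above 2 N).
It fails at once if a bystander is moved by more than 30 mm (distance of any of domed_tray, movement_holder, loupe, oil_jar, parts_tin, blotter, sorting_box from where it was at the start of the episode above 0.03 m).
It also fails if it takes over 64 s, if anything falls off the work surface, if the arm or the gripper's body presses on something with over 40 N, if the wrist force passes 120 N, or if a joint passes its speed limit or range.

## Robot

A 6-joint arm with a two-finger parallel gripper is mounted at the origin on the work surface. World frame = base frame: x ahead of the robot, y to its left, z up, the work surface at z = 0. Lengths are in m, angles in rad, forces in N, time in s.
With the tool pointing down it reaches from about 0.35 to 0.875 m from the base axis. Payload 4.2 kg.
Tool frame: the origin (TCP) lies at the very end of the fingers, on their centre line; the grasp point (between the pads) lies 19 mm behind it; z points along the fingers, y is the line along which they close (so a half turn about z gives the same grasp; the last joint's range is limited). The gripper opens to 87 mm and grips with 3 to 60 N. Pads are 19 mm wide; open, the fingers measure 117 mm over their backs; the gripper's body (75 mm by 190 mm) begins 51 mm behind the grasp point.
Start: joints at [1.443, 0.385, 0.008, 0, -1.194, -0.259], TCP at [0.236, 0.579, 0.223] pointing down, gripper open.
Joint ranges: [-3.14, 3.14], [-1.21, 2.06], [-1.07, 1.41], [-3.16, 2.05], [-2.99, -0.16], [-3.1, 3.1]. Speed limits (rad/s): [2.79, 2.79, 3.14, 3.14, 3.14, 3.14].

## Interface

Orientations are given as a unit quaternion [w, x, y, z].
In Python, from bench import env gives the robot as it stands.
- The arm moves only by the shell command python3 -m crank 'ROWS' [FORCE]. ROWS is JSON, one flat list of numbers, 7 for each row, row after row: the shift along the tool's x, y, z each as a share of 0.15 m, from -1 to 1, then the turn, a rotation vector about the tool's x, y, z each as a share of pi/2 rad, from -1 to 1, then the closure in counts, from 0 (fully open) to 255 (shut). A call has 1 to 5 rows; each row shifts and turns the commanded pose from where the row before left it, along the tool's axes as they then stand; what a row does not reach is not made up. A row lasts 1/8 s, in which the tool goes at most 62.5 mm and 10.7 degrees, less where a joint would pass 70% of its speed; a pose out of reach is approached as far as the arm can. A call with a number of a shift or a turn outside -1 to 1 is refused whole. A call with a gripper value outside its range is refused whole. The fingers move at their own pace and stop on an object; FORCE is the grip in N (left out, the last holds). Time passes only in rows, so rows that do not move let the fingers close. It gives the time, the measured TCP pose, the force, the opening and the grip force at its end, in the units of the state.
- env.sense(): the state, without advancing time (a new reading comes with each control period).
- env.get_image(name): name is "side" or "top" or "wrist"; returns the picture (384x512x3 uint8, red, green, blue); there is no depth.
- env.camera_params(name): a dict with "intrinsics" (3x3 intrinsics, pixels), "extrinsics" (4x4, takes a point from world to camera coordinates); the wrist camera has in their place "hand_eye" (4x4, takes a point from camera to tool coordinates, whose origin is the TCP and whose axes are the flange's). Camera axes: x right, y down, z forward; pixel columns grow to the right and rows downward; lengths in m; the calibration is good to about 2 mm. A picture is of the moment at which its call begins: read the wrist's pose just before it. camera_params takes no time and is no camera call.
- env.close_job(): hands the job in; it is judged then, once.
The state is a dict: "time": time; "joint_positions": joint angles; "dq": joint speeds; "joint_torque": joint torques, N m; "tcp_pos": TCP position; "eef_rot": TCP orientation; "ft_force": force on the tool from outside, world axes, zero at the start; "moment": the same for the moment, N m; "opening": opening from 0.0 (shut) to 1.0 (fully open); "grasp_force": force on a finger pad.
Only numpy, scipy, OpenCV 4.12 (cv2) and the standard library are available. Lean on these libraries where they do the work, as an engineer would, in place of code of your own. Each camera call takes 0.05 s, during which the arm holds its last target. There are 200 camera calls.

## Working session

There is one attempt and no reset: what is moved stays moved. The work goes in short steps, Python scripts to look and compute and a shell command to move; the robot and the scene stay as the last step left them, time stands still between calls to the robot, and variables do not carry over. Pictures are saved under pics/ and viewed, at most 10 in all, crops included, and the job is handed in when it is done.

```bash
ls; mkdir -p pics; cat > h.py <<'E'
import numpy as np, cv2
from bench import env
from scipy.spatial.transform import Rotation as R
def Rq(q): return R.from_quat([q[1],q[2],q[3],q[0]])
def snap(n,f):
    s=env.sense(); im=env.get_image(n); cv2.imwrite('pics/'+f+'.png',im[:,:,::-1]); 
    P=cam(n,s); np.savez('pics/'+f+'.npz',K=P[0],E=P[1]); return im
def cam(n,s=None):
    c=env.camera_params(n); K=np.array(c['intrinsics'])
    if 'extrinsics' in c: return K,np.array(c['extrinsics'])
    s=s or env.sense(); T=np.eye(4); T[:3,:3]=Rq(s['eef_rot']).as_matrix(); T[:3,3]=s['tcp_pos']
    return K,np.linalg.inv(T@np.array(c['hand_eye']))
def load(f): d=np.load('pics/'+f+'.npz'); return d['K'],d['E']
def ray(f,u,v):
    K,E=load(f); d=E[:3,:3].T@np.linalg.solve(K,[u,v,1]); return -E[:3,:3].T@E[:3,3],d
def atz(f,u,v,z): c,d=ray(f,u,v); return c+d*(z-c[2])/d[2]
def tri(*obs):
    A=np.zeros((3,3));b=np.zeros(3)
    for f,u,v in obs:
        c,d=ray(f,u,v); d/=np.linalg.norm(d); M=np.eye(3)-np.outer(d,d); A+=M;b+=M@c
    p=np.linalg.solve(A,b)
    return p,[np.round(proj(f,p)-[u,v],1) for f,u,v in obs]
def proj(f,p):
    K,E=load(f); q=K@(E[:3,:3]@p+E[:3,3]); return q[:2]/q[2]
E
python3 - <<'E'
from h import *
s=env.sense(); print({k:np.round(v,3) for k,v in s.items()})
for n in ['top','side','wrist']: snap(n,n+'0')
t=cv2.imread('pics/top0.png');s=cv2.imread('pics/side0.png')
for n in ['top','side']:
    K,E=cam(n); print(n,np.round(K[0],1),np.round(-E[:3,:3].T@E[:3,3],3),np.round(E[:3,:3],2).tolist())
print(np.round(env.camera_params('wrist')['hand_eye'],3))
E
```

```text
pics
{'time': np.float64(0.0), 'joint_positions': array([ 1.443e+00,  3.860e-01,  7.000e-03, -1.000e-03, -1.194e+00,
       -2.590e-01]), 'dq': array([ 0.   ,  0.   , -0.001,  0.   ,  0.   , -0.   ]), 'joint_torque': array([-0.0000e+00, -3.9066e+01,  1.8740e+01,  4.2200e+00,  1.1000e-02,
       -0.0000e+00]), 'tcp_pos': array([0.235, 0.578, 0.221]), 'eef_rot': array([ 0.001,  0.981, -0.192, -0.   ]), 'ft_force': array([-0.154,  1.044, -0.377]), 'moment': array([ 0.035, -0.002, -0.004]), 'grasp_force': np.float64(0.0), 'opening': np.float64(0.999)}
top [475.8   0.  256.4] [0.273 0.007 1.565] [[0.0, -1.0, 0.0], [-0.98, -0.0, -0.2], [0.2, -0.0, -0.98]]
side [355.8   0.  258.5] [ 0.075 -0.507  0.617] [[0.73, -0.69, 0.02], [-0.37, -0.42, -0.82], [0.58, 0.59, -0.57]]
[[-0.    -0.954 -0.3    0.083]
 [ 1.    -0.001  0.     0.   ]
 [-0.    -0.3    0.954 -0.163]
 [ 0.     0.     0.     1.   ]]
```

View pics/top0.png

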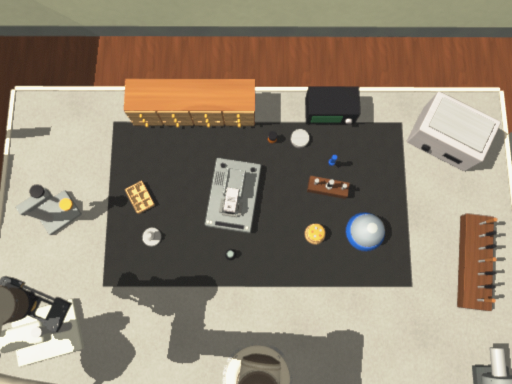

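View pics/side0.png

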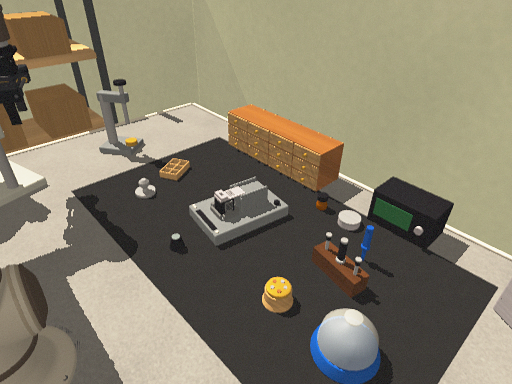

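Top view: tester at (233,195), wooden stand at (329,186) with three items, blue lever-like decoy at (334,160), domed tray (366,231). Side view: stand (341,265) with the tall middle item at (343,250), blue decoy at (367,240). An enlarged mosaic follows to confirm.

```bash
python3 - <<'E'
import cv2,numpy as np
t=cv2.imread('pics/top0.png');s=cv2.imread('pics/side0.png')
def c(im,x,y,w,h): return cv2.resize(im[y:y+h,x:x+w],(400,300),interpolation=cv2.INTER_CUBIC)
m=np.vstack([np.hstack([c(t,193,150,80,90*2//3*1+0),c(t,293,145,80,60)]),np.hstack([c(s,180,165,120,90),c(s,300,215,100,75)])])
cv2.imwrite('pics/m1.png',m)
E
```

```text
(no output)
```

View pics/m1.png

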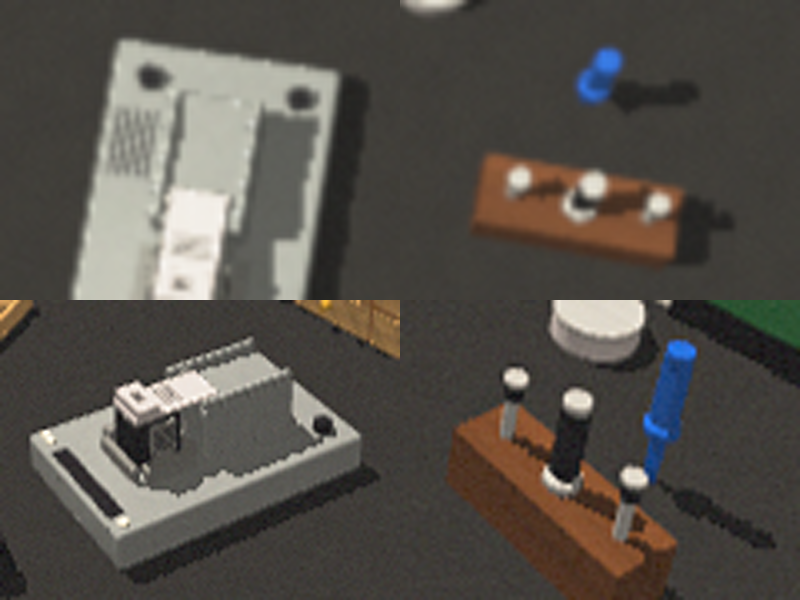

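The middle item, side (344,240) / top (331,182), has a black handle with a pale collar and cap and stands in the stand's middle hole, so it is the lever. The outer two are round screwdrivers, and the blue one (top (334,160)) is the look-alike.

```bash
python3 - <<'E'
from h import *
print('cap',tri(('top0',331.6,181.6),('side0',344.5,239.5)))
print('collar',tri(('top0',328.8,186),('side0',340.3,260)))
print('cap@.106',atz('top0',331.6,181.6,.106),atz('side0',344.5,239.5,.106))
a=atz('top0',216.6,158.2,.034);b=atz('top0',260.6,164.4,.034)
print(a,b,np.degrees(np.arctan2(-(a-b)[0],(a-b)[1])))
s1=atz('top0',293+87/5,145+155/5,.044);s2=atz('top0',293+285/5,145+187/5,.044)
print('stand',s1,s2,np.degrees(np.arctan2(-(s1-s2)[0],(s1-s2)[1])))
print('pocket',atz('side0',219,192.9,.092), tri(('side0',219,192.9),('top0',230,207)))
s=env.sense();print(Rq(s['eef_rot']).as_matrix().round(2))
E
```

```text
cap (array([ 0.60468554, -0.2332069 ,  0.10734728]), [array([-0.,  0.]), array([ 0., -0.])])
collar (array([ 0.60389426, -0.23380657,  0.047172  ]), [array([ 0.1, -0.1]), array([-0.2,  0. ])])
cap@.106 [ 0.60499561 -0.23343322  0.106     ] [ 0.6060787  -0.23247995  0.106     ]
[0.70093195 0.1355504  0.034     ] [ 0.67975953 -0.01104821  0.034     ] -8.218085904965145
stand [ 0.63790563 -0.17455722  0.044     ] [ 0.61648143 -0.30393909  0.044     ] -9.40222976756633
pocket [0.52586496 0.09588447 0.092     ] (array([0.52256862, 0.08695639, 0.0988433 ]), [array([ 1.1, -0.2]), array([-0.5,  0.7])])
[[ 0.93 -0.38 -0.  ]
 [-0.38 -0.93 -0.  ]
 [ 0.    0.   -1.  ]]
```

```bash
python3 -c "
from h import *
print('blue top',tri(('top0',334.6,157.4),('side0',370,227.5)))"
R='0,0,0,0,0,0.107,0'
python3 -m crank '[0,0,0,0,0,0.107,0, 0,0,0,0,0,0.107,0, 0,0,0,0,0,0.107,0, 0,0,0,0,0,0.107,0]'
python3 -m crank '[0,0,0,0,0,0.107,0, 0,0,0,0,0,0.107,0, 0,0,0,0,0,0.107,0, 0,0,0,0,0,0.107,0]'
python3 -m crank '[0.329,-0.22,0.018,0,0,0,0, 0.329,-0.22,0.018,0,0,0,0, 0.329,-0.22,0.018,0,0,0,0, 0.329,-0.22,0.018,0,0,0,0, 0.329,-0.22,0.018,0,0,0,0]'
python3 -m crank '[0.329,-0.22,0.018,0,0,0,0, 0.329,-0.22,0.018,0,0,0,0, 0.329,-0.22,0.018,0,0,0,0, 0.329,-0.22,0.018,0,0,0,0, 0.329,-0.22,0.018,0,0,0,0]'
python3 -m crank '[0.329,-0.22,0.018,0,0,0,0, 0.329,-0.22,0.018,0,0,0,0, 0.329,-0.22,0.018,0,0,0,0, 0.329,-0.22,0.018,0,0,0,0, 0.329,-0.22,0.018,0,0,0,0]'
```

```text
blue top (array([ 0.68478599, -0.24608711,  0.10318355]), [array([ 0., -0.]), array([-0.1,  0. ])])
time: 0.65
tcp_pos: [0.2356, 0.5786, 0.2221]
eef_rot: [0.0, 0.862, -0.508, 0.0]
ft_force: [-0.2, -1.1, 0.1]
opening: 0.998
grasp_force: 0.0
time: 1.15
tcp_pos: [0.2348, 0.5713, 0.2213]
eef_rot: [-0.008, -0.647, 0.763, -0.007]
ft_force: [-4.4, -20.6, 9.7]
opening: 0.997
grasp_force: 9.9
time: 1.78
tcp_pos: [0.3595, 0.307, 0.209]
eef_rot: [0.0, -0.648, 0.761, -0.0]
ft_force: [1.0, 0.0, 0.4]
opening: 1.0
grasp_force: 0.0
time: 2.4
tcp_pos: [0.483, 0.0371, 0.1956]
eef_rot: [0.0, -0.648, 0.761, -0.0]
ft_force: [1.5, 0.7, 0.2]
opening: 0.997
grasp_force: 0.0
time: 3.02
tcp_pos: [0.6065, -0.2329, 0.1816]
eef_rot: [-0.0, -0.648, 0.762, 0.0]
ft_force: [0.3, 0.2, 0.5]
opening: 0.999
grasp_force: 0.0
```

```bash
python3 -c "
from h import *
im=snap('wrist','w1'); s=env.sense()
print(Rq(s['eef_rot']).as_matrix().round(3), proj('w1',[.604,-.2335,.106]),proj('w1',[.604,-.2335,.05]),proj('w1',s['tcp_pos']))
"
```

```text
[[-0.164 -0.986 -0.   ]
 [-0.986  0.164 -0.003]
 [ 0.003 -0.    -1.   ]] [258.28338154 198.13172723] [257.81371239 180.07250874] [250.48030118 231.25842051]
```

View pics/w1.png

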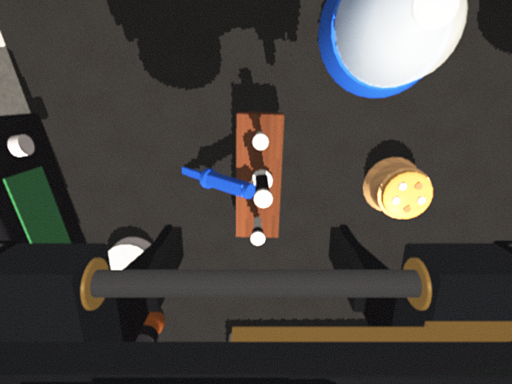

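```bash
python3 -c "
from h import *
im=snap('side','s2'); w=cv2.imread('pics/w1.png'); s=cv2.imread('pics/s2.png')
a=cv2.resize(s[200:320,290:410],(400,400),interpolation=cv2.INTER_CUBIC);b=cv2.resize(w[105:245,175:315],(400,400),interpolation=cv2.INTER_CUBIC)
cv2.imwrite('pics/m2.png',np.hstack([a,b]));print(env.sense()['time'])"
```

```text
3.125
```

View pics/m2.png

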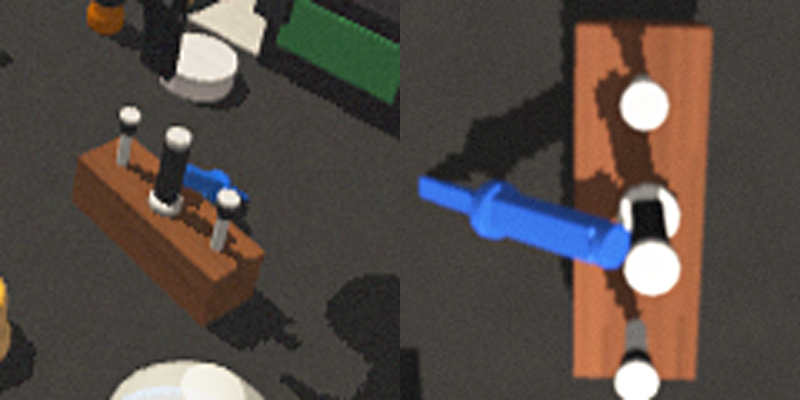

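The blue look-alike was standing on its tip and has toppled: it now leans on the stand's rear edge with its cap against the lever (right crop: tip (425,187), cap (610,245)). It would fall over the hole when the lever leaves, so I'll work out where it is and move it away first.

```bash
python3 -c "
from h import *
f=lambda x,y:(175+(x-400)/2.857,105+y/2.857)
g=lambda x,y:(290+x*.3,200+y*.3)
for n,p,z in [('tip',(425,187),.005),('collar',(490,210),.033),('cap',(610,245),.066),('levcap',(652,268),.106),('levcollar',(650,212),.05),('scr up',(645,105),.088),('scr low',(636,381),.088)]:
  print(n,atz('w1',*f(*p),z).round(4))
print('blue collar tri',tri(('w1',*f(490,210)),('s2',*g(222,184))))
print('lev cap tri',tri(('w1',*f(652,268)),('s2',*g(180,137))))
print('lev col tri',tri(('w1',*f(650,212)),('s2',*g(167,203))))
c=[atz('w1',*f(*p),.044) for p in [(575,24),(712,27),(697,379),(575,378)]]
print(np.round(c,4), np.mean(c,0))
"
```

```text
tip [ 0.688  -0.2461  0.005 ]
collar [ 0.6583 -0.2393  0.033 ]
cap [ 0.614  -0.2288  0.066 ]
levcap [ 0.6    -0.2323  0.106 ]
levcollar [ 0.5992 -0.2336  0.05  ]
scr up [ 0.5948 -0.2768  0.088 ]
scr low [ 0.6117 -0.1883  0.088 ]
blue collar tri (array([ 0.65888392, -0.24111139,  0.03214355]), [array([-0.8, -1.8]), array([-0.8, -0.5])])
lev cap tri (array([ 0.60022313, -0.23390706,  0.10705131]), [array([-0.5, -1.4]), array([-0.5, -0.4])])
lev col tri (array([ 0.59949714, -0.23494936,  0.0495084 ]), [array([-0.5, -1.3]), array([-0.6, -0.4])])
[[ 0.6142 -0.3009  0.044 ]
 [ 0.5687 -0.2925  0.044 ]
 [ 0.5917 -0.1637  0.044 ]
 [ 0.6377 -0.1716  0.044 ]] [ 0.60309938 -0.23217622  0.044     ]
```

```bash
python3 -m crank '[0,0,0,0,0,-0.1068,120, 0,0,0,0,0,-0.1068,120, 0,0,0,0,0,-0.1068,120, 0,0,0,0,0,-0.1068,120, 0,0,0,0,0,-0.1068,120]' 20 | head -2
python3 -m crank '[0,0,0,0,0,-0.1068,120, 0,0,0,0,0,-0.1068,120, 0,0,0,0,0,-0.1068,120, 0,0,0,0,0,-0.1068,120]'
python3 -m crank '[0.166,-0.038,0,0,0,0,120, 0,0,0.294,0,0,0,120, 0,0,0.294,0,0,0,120, 0,0,0.294,0,0,0,120, 0,0,0,0,0,0,120]'
python3 -m crank '[0,0,0,0,0,0,255, 0,0,0,0,0,0,255, 0,0,0,0,0,0,255, 0,0,0,0,0,0,255]'
```

```text
time: 3.75
tcp_pos: [0.6056, -0.2306, 0.1817]
time: 4.25
tcp_pos: [0.6056, -0.2305, 0.1817]
eef_rot: [-0.0, 0.994, -0.108, -0.0]
ft_force: [-0.1, -0.5, -1.5]
opening: 0.532
grasp_force: 0.0
time: 4.88
tcp_pos: [0.6304, -0.2303, 0.0474]
eef_rot: [-0.0, 0.994, -0.11, -0.002]
ft_force: [-0.7, -0.6, 1.1]
opening: 0.53
grasp_force: 0.0
time: 5.38
tcp_pos: [0.6316, -0.231, 0.0502]
eef_rot: [-0.0, 0.994, -0.111, 0.0]
ft_force: [0.0, -0.3, 0.4]
opening: 0.159
grasp_force: 4.5
```

```bash
python3 -m crank '[0,0,0,0,0,0,255, 0,0,-0.2,0,0,0,255, 0,0,-0.2,0,0,0,255, 0.163,-0.037,0,0,0,0,255, 0.163,-0.037,0,0,0,0,255]'
python3 -m crank '[0,0,0.1,0,0,0,255, 0,0,0.15,0,0,0,255, 0,0,0.15,0,0,0,255,0,0,0,0,0,0,255]'
python3 -c "
from h import *
snap('side','s3');s=cv2.imread('pics/s3.png');cv2.imwrite('pics/s3c.png',cv2.resize(s[180:320,280:440],(640,560),interpolation=cv2.INTER_CUBIC))"
```

```text
time: 6.0
tcp_pos: [0.6822, -0.2309, 0.1105]
eef_rot: [-0.0, 0.994, -0.111, 0.0]
ft_force: [0.3, -0.4, -0.4]
opening: 0.156
grasp_force: 19.9
time: 6.5
tcp_pos: [0.6792, -0.2306, 0.0468]
eef_rot: [-0.0, 0.994, -0.111, -0.003]
ft_force: [0.0, 0.3, 0.5]
opening: 0.161
grasp_force: 20.0
```

View pics/s3c.png

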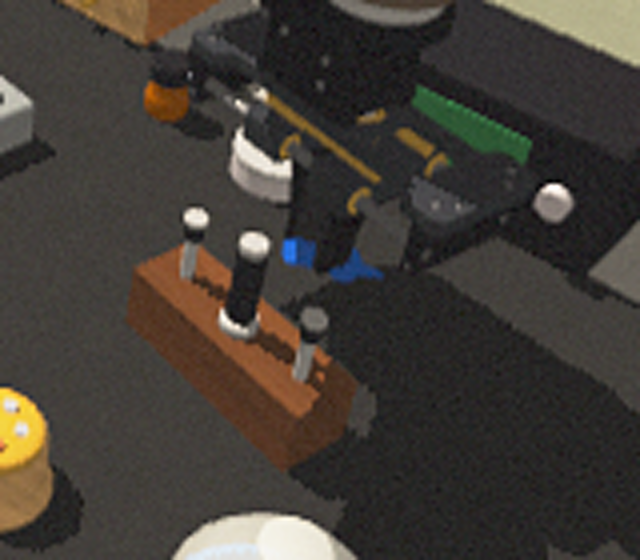

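```bash
python3 -m crank '[0,0,0.06,0,0,0,255, 0,0,0.06,0,0,0,255, 0,0,0,0,0,0,120, 0,0,0,0,0,0,100,0,0,0,0,0,0,80]'
python3 -m crank '[0,0,-0.2,0,0,0,80, 0,0,-0.3,0,0,0,80, 0,0,-0.3,0,0,0,80, 0,0,-0.25,0,0,0,0, -0.163,0.037,0,0,0,0,0]' | head -2
python3 -m crank '[-0.163,0.037,0,0,0,0,0, 0,0,0,0,0,0.1081,0, 0,0,0,0,0,0.1081,0, 0,0,0,0,0,0.1081,0, 0,0,0,0,0,0.1081,0]' |head -2
python3 -m crank '[0,0,0,0,0,0.1081,0, 0,0,0,0,0,0.1081,0, 0,0,0,0,0,0.1081,0, 0,0,0,0,0,0.1081,0, 0,0,0,0,0,0.1081,0]' 
python3 -m crank '[0,0,0,0,0,0,0]' 
python3 -c "
from h import *
snap('wrist','w4');s=cv2.imread('pics/w4.png');cv2.imwrite('pics/w4c.png',cv2.resize(s[60:300,120:400],(700,600),interpolation=cv2.INTER_CUBIC))"
```

```text
time: 7.18
tcp_pos: [0.682, -0.2309, 0.032]
eef_rot: [0.0, 0.994, -0.111, 0.0]
ft_force: [-0.5, -0.1, -0.7]
opening: 0.412
grasp_force: 0.0
time: 7.8
tcp_pos: [0.6594, -0.2314, 0.1937]
time: 8.43
tcp_pos: [0.6316, -0.231, 0.1896]
time: 9.05
tcp_pos: [0.6316, -0.231, 0.1895]
eef_rot: [0.0, -0.639, 0.769, -0.0]
ft_force: [0.4, 0.5, 0.3]
opening: 0.999
grasp_force: 0.0
time: 9.18
tcp_pos: [0.6316, -0.231, 0.1895]
eef_rot: [0.0, -0.642, 0.767, -0.0]
ft_force: [0.0, 0.5, 0.7]
opening: 0.999
grasp_force: 0.0
```

View pics/w4c.png

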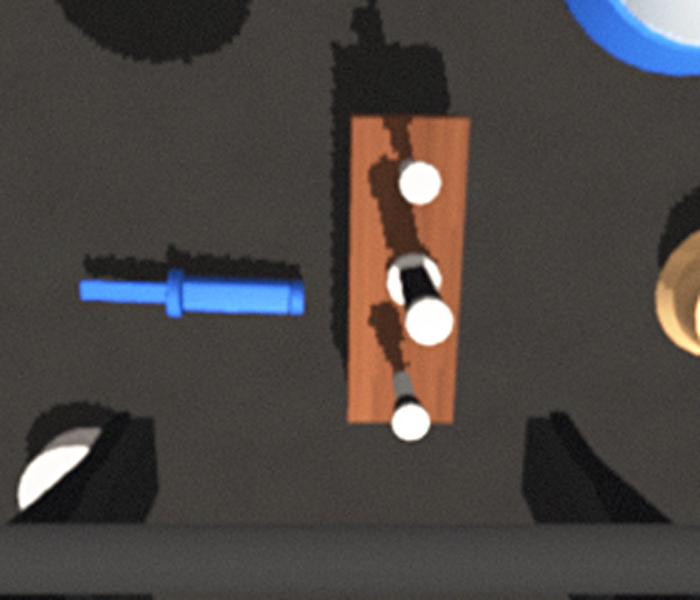

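The blue one now lies flat at (190,293), clear of the stand. The lever is still upright: collar (413,280), cap (429,321) in the crop.

```bash
python3 -c "
from h import *
f=lambda x,y:(120+x/2.5,60+y/2.5)
c=atz('w4',*f(429,321),.106);k=atz('w4',*f(413,280),.05);print(c,k)
q=[atz('w4',*f(*p),.044) for p in [(350,117),(470,117),(453,423),(347,423)]];print(np.round(q,4),np.mean(q,0))
for a,b in [(0,3),(1,2)]: d=q[b]-q[a]; print(np.degrees(np.arctan2(-d[0],d[1])))
s=env.sense();M=Rq(s['eef_rot']).as_matrix();print(np.degrees(np.arctan2(M[1,0],M[0,0])))
d=M.T@(np.r_[((c+k)/2)[:2],.057]-s['tcp_pos']);print(d/.15)"
```

```text
[ 0.60020792 -0.23245622  0.106     ] [ 0.60043564 -0.23286546  0.05      ]
[[ 0.6147 -0.3008  0.044 ]
 [ 0.5684 -0.2925  0.044 ]
 [ 0.5923 -0.1634  0.044 ]
 [ 0.6387 -0.1717  0.044 ]] [ 0.60350477 -0.23212224  0.044     ]
-10.496208981693236
-10.49733823116465
-100.08240531850764
[0.0476088  0.20385281 0.8831073 ]
```

```bash
python3 -m crank '[0.048,0.204,0,0,0,0,0, 0,0,0.22,0,0,0,0, 0,0,0.22,0,0,0,0, 0,0,0.22,0,0,0,0, 0,0,0.22,0,0,0,0]' 50
python3 -m crank '[0,0,0,0,0,0,150, 0,0,0,0,0,0,200, 0,0,0,0,0,0,255, 0,0,0,0,0,0,255,0,0,0,0,0,0,255]'
python3 -m crank '[0,0,0,0,0,0,255, 0,0,0,0,0,0,255, 0,0,0,0,0,0,255]'
```

```text
time: 9.85
tcp_pos: [0.6003, -0.2327, 0.0566]
eef_rot: [0.0, -0.642, 0.767, -0.0]
ft_force: [0.9, -0.1, 0.6]
opening: 0.998
grasp_force: 0.0
time: 10.48
tcp_pos: [0.6004, -0.2326, 0.058]
eef_rot: [0.0, -0.641, 0.767, -0.0]
ft_force: [0.1, 0.4, -0.1]
opening: 0.514
grasp_force: 0.0
time: 10.85
tcp_pos: [0.6001, -0.2326, 0.0572]
eef_rot: [-0.0, -0.641, 0.767, 0.0]
ft_force: [0.0, -0.7, -0.0]
opening: 0.172
grasp_force: 15.6
```

```bash
python3 -m crank '[0,0,0,0,0,0,255, 0,0,0,0,0,0,255]'
python3 -m crank '[0,0,-0.1,0,0,0,255, 0,0,-0.2,0,0,0,255, 0,0,-0.25,0,0,0,255, 0,0,-0.25,0,0,0,255,0,0,-0.2,0,0,0,255]' 60
```

```text
time: 11.1
tcp_pos: [0.6003, -0.2326, 0.0572]
eef_rot: [0.0, -0.641, 0.767, -0.0]
ft_force: [0.6, -0.3, 0.1]
opening: 0.154
grasp_force: 50.0
time: 11.72
tcp_pos: [0.5999, -0.2326, 0.2103]
eef_rot: [0.0, -0.641, 0.767, -0.001]
ft_force: [0.9, 0.1, -1.2]
opening: 0.154
grasp_force: 60.0
```

```bash
python3 -m crank '[-0.286,0.148,0.024,0,0,0,255, -0.286,0.148,0.024,0,0,0,255, -0.286,0.148,0.024,0,0,0,255, -0.286,0.148,0.024,0,0,0,255]' |head -2
python3 -m crank '[-0.286,0.148,0.024,0,0,0,255, -0.286,0.148,0.024,0,0,0,255, -0.286,0.148,0.024,0,0,0,255, 0,0,0,0,0,0,255]'
python3 -c "
from h import *
for n in ['wrist','side','top']: snap(n,n+'5')
a=cv2.imread('pics/wrist5.png');s=cv2.imread('pics/side5.png');t=cv2.imread('pics/top5.png')
p=proj('side5',np.array([.515,.09,.1])).astype(int);q=proj('top5',np.array([.52,.09,.1])).astype(int);w=proj('wrist5',np.array([.515,.09,.1])).astype(int);print(p,q,w)
z=lambda im,c,w,h,W,H:cv2.resize(im[c[1]-h//2:c[1]+h//2,c[0]-w//2:c[0]+w//2],(W,H),interpolation=cv2.INTER_CUBIC)
m=np.hstack([z(a,(p*0+w),250,240,0+500,480), np.vstack([z(s,p,100,80,300,240),z(t,q,100,80,300,240)])])
cv2.imwrite('pics/m5.png',m)"
```

```text
time: 12.22
tcp_pos: [0.5423, -0.0467, 0.1939]
time: 12.72
tcp_pos: [0.4995, 0.0928, 0.183]
eef_rot: [0.0, -0.643, 0.766, 0.0]
ft_force: [0.8, -0.2, -0.3]
opening: 0.149
grasp_force: 60.0
[216 192] [228 208] [237 196]
```

View pics/m5.png

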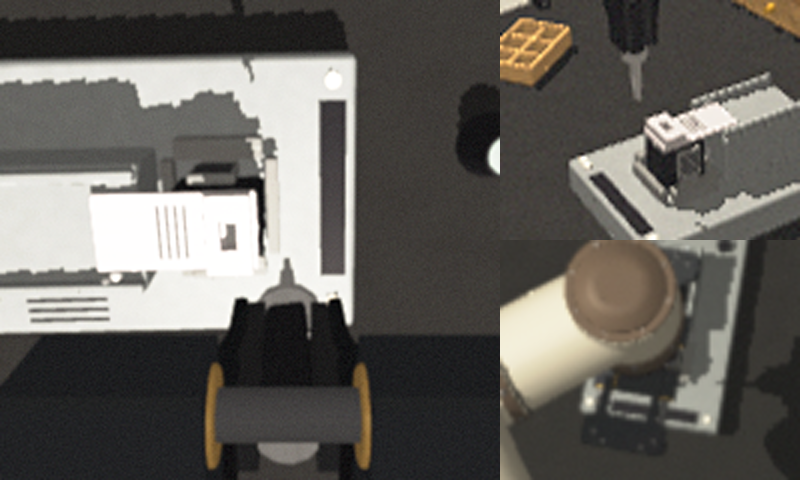

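```bash
python3 -c "
from h import *
a=cv2.imread('pics/wrist5.png',0)
for r in range(202,226,2): print(r,a[r,240:272].tolist())
s=env.sense()
for z in (.130,.141,.170,.176): print(z,proj('wrist5',np.r_[s['tcp_pos'][:2],z]))
K,E=load('wrist5');print(K[0,0])
"
```

```text
202 [253, 144, 56, 95, 184, 245, 242, 236, 235, 233, 235, 230, 242, 244, 245, 245, 244, 244, 241, 240, 241, 240, 241, 241, 242, 242, 242, 242, 242, 243, 247, 248]
204 [255, 216, 177, 168, 191, 234, 244, 244, 244, 245, 243, 244, 244, 241, 230, 222, 229, 241, 243, 243, 241, 242, 241, 242, 242, 243, 243, 242, 241, 244, 246, 247]
206 [255, 241, 234, 228, 213, 216, 241, 246, 245, 244, 244, 245, 245, 212, 134, 95, 137, 235, 246, 245, 242, 243, 242, 243, 242, 242, 242, 243, 243, 244, 247, 247]
208 [254, 245, 237, 235, 211, 205, 239, 246, 244, 244, 244, 246, 249, 214, 134, 101, 122, 200, 245, 245, 243, 243, 242, 241, 242, 242, 243, 242, 242, 242, 247, 249]
210 [246, 237, 233, 233, 227, 228, 242, 244, 246, 245, 246, 244, 233, 176, 120, 102, 108, 145, 213, 245, 245, 244, 244, 243, 243, 241, 242, 241, 241, 243, 247, 247]
212 [232, 232, 232, 232, 233, 237, 241, 244, 245, 245, 247, 234, 153, 107, 101, 106, 106, 101, 155, 242, 248, 245, 244, 243, 244, 242, 242, 242, 241, 244, 247, 246]
214 [244, 244, 244, 245, 243, 244, 244, 243, 243, 246, 248, 224, 146, 105, 103, 107, 106, 103, 130, 215, 244, 245
[... 328 characters left out ...]
53, 177, 220, 241, 244, 245, 244, 244, 245, 244, 245]
220 [244, 245, 248, 249, 237, 190, 144, 115, 113, 102, 101, 111, 114, 118, 121, 125, 122, 125, 117, 117, 115, 107, 104, 105, 124, 173, 220, 241, 245, 246, 245, 244]
222 [246, 247, 242, 208, 141, 110, 106, 116, 120, 125, 131, 133, 129, 127, 127, 129, 128, 129, 133, 135, 135, 133, 130, 128, 117, 106, 104, 122, 176, 232, 243, 246]
224 [249, 239, 175, 118, 123, 135, 136, 135, 128, 129, 128, 131, 129, 128, 131, 126, 130, 133, 135, 133, 133, 132, 132, 135, 130, 125, 125, 113, 100, 127, 197, 244]
0.13 [253.42950256 206.09644936]
0.141 [253.32000737 211.41042396]
0.17 [252.97407627 228.19900831]
0.176 [252.88970061 232.29389241]
303.4883071322506
```

```bash
python3 -c "
from h import *
a=cv2.imread('pics/wrist5.png',0)
print('cols',list(range(208,246,1)))
for r in range(168,216,2): print(r,a[r,208:246].tolist())
b=cv2.imread('pics/side5.png',0)
print('side cols 210..240')
for r in range(186,206): print(r,b[r,210:238].tolist())
"
```

```text
cols [208, 209, 210, 211, 212, 213, 214, 215, 216, 217, 218, 219, 220, 221, 222, 223, 224, 225, 226, 227, 228, 229, 230, 231, 232, 233, 234, 235, 236, 237, 238, 239, 240, 241, 242, 243, 244, 245]
168 [67, 60, 59, 63, 60, 62, 62, 61, 64, 55, 52, 52, 55, 50, 54, 52, 47, 49, 56, 49, 41, 28, 14, 13, 18, 19, 19, 17, 15, 17, 16, 16, 20, 18, 9, 38, 130, 212]
170 [13, 22, 26, 20, 19, 30, 29, 31, 33, 35, 32, 29, 30, 33, 36, 36, 39, 43, 47, 51, 51, 51, 48, 48, 50, 52, 51, 47, 54, 77, 86, 55, 26, 13, 8, 41, 130, 214]
172 [206, 210, 216, 216, 184, 138, 115, 115, 116, 112, 110, 106, 108, 111, 109, 109, 108, 108, 110, 110, 109, 115, 119, 116, 113, 112, 119, 114, 174, 254, 255, 213, 91, 20, 11, 37, 123, 209]
174 [255, 255, 255, 255, 255, 242, 229, 231, 238, 249, 251, 251, 251, 251, 251, 252, 252, 251, 252, 252, 253, 254, 254, 254, 254, 254, 254, 250, 237, 253, 255, 252, 124, 30, 9, 26, 104, 193]
176 [254, 254, 254, 255, 254, 251, 254, 255, 255, 255, 255, 255, 255, 255, 255, 255, 255, 255, 255, 255, 255, 255, 255, 255, 255, 255, 255, 255, 251, 252, 255, 252, 136, 40, 17, 26, 106, 194]
178 [254, 254,
[... 5625 characters left out ...]
20, 131, 119, 125, 125, 125, 102, 80, 65, 48, 41, 164, 83, 23, 89, 89, 89, 88]
201 [201, 204, 201, 201, 112, 34, 23, 46, 71, 124, 206, 128, 128, 98, 97, 76, 45, 47, 47, 69, 136, 134, 84, 22, 91, 106, 90, 88]
202 [199, 186, 184, 188, 128, 36, 33, 29, 35, 66, 124, 98, 81, 47, 49, 49, 71, 78, 84, 88, 106, 71, 65, 25, 86, 111, 93, 88]
203 [183, 146, 176, 184, 106, 35, 37, 38, 27, 37, 58, 48, 27, 28, 33, 86, 90, 87, 67, 68, 59, 68, 63, 32, 103, 110, 87, 87]
204 [178, 107, 136, 127, 80, 26, 29, 37, 35, 33, 31, 28, 35, 28, 41, 91, 69, 67, 75, 56, 59, 60, 74, 27, 141, 107, 90, 86]
205 [179, 118, 123, 80, 73, 31, 33, 37, 34, 41, 27, 35, 38, 31, 43, 91, 59, 55, 67, 85, 59, 58, 68, 33, 101, 89, 99, 91]
```

```bash
python3 -c "
from h import *
f=lambda x,y:(112+x/2,76+y/2)
q=[atz('wrist5',*f(*p),.034) for p in [(355,56),(0,61),(352,325)]]
d=q[1]-q[0];e=q[0]-q[2];print(np.round(q,4),np.degrees(np.arctan2(d[1],d[0])),np.degrees(np.arctan2(-e[0],e[1])))
# slot dark display strip 
g=[atz('wrist5',*f(*p),.034) for p in [(332,100),(332,274)]];e=g[0]-g[1];print(np.degrees(np.arctan2(-e[0],e[1])))
p=[atz('wrist5',c,r,.092) for c,r in [(225.4,187),(225.4,201.5)]];P=(p[0]+p[1])/2;print('pocket',P)
print(tri(('wrist5',225.4,194.2),('side5',220.3,193.7)))
s=env.sense();t=atz('wrist5',255.2,205.5,.1295);print('tip',t,s['tcp_pos'])
M=Rq(s['eef_rot']).as_matrix();print('yaw',np.degrees(np.arctan2(M[1,0],M[0,0])));print(M.T@(P-t))
e=R.from_euler('z',-8.0,degrees=True).apply(q[0]-q[2]);print('ends',q[0],q[2])
"
```

```text
[[ 0.4535  0.0255  0.034 ]
 [ 0.6274 -0.0028  0.034 ]
 [ 0.4759  0.1708  0.034 ]] -9.237006736500565 171.24000492527864
171.25289431266165
pocket [0.52584198 0.08894048 0.092     ]
(array([0.52516805, 0.08872041, 0.09356487]), [array([0.5, 0.3]), array([0.2, 0. ])])
tip [0.49930127 0.09017483 0.1295    ] [0.50067664 0.09023381 0.1827613 ]
yaw -100.25456506213062
[-0.00350555 -0.02632132  0.03751109]
ends [0.45352343 0.02551714 0.034     ] [0.47591399 0.17082237 0.034     ]
```

```bash
python3 -m crank '[0,0,0,0,0,-0.014,255, -0.01,-0.087,0.065,0,0,0,255, -0.009,-0.087,0.065,0,0,0,255, 0,0,0,0,0,0,255, 0,0,0,0,0,0,255]'
python3 -c "
from h import *
snap('wrist','w6');a=cv2.imread('pics/w6.png',0);s=env.sense()
p=proj('w6',np.array([.5255,.0888,.092]));print('pocket',p,'tip',proj('w6',s['tcp_pos']+[-.0013,0,-.0533]),s['tcp_pos'])
print(list(range(238,272)))
for r in range(180,216,2): print(r,a[r,238:272].tolist())"
```

```text
time: 13.5
tcp_pos: [0.5269, 0.089, 0.162]
eef_rot: [-0.001, -0.649, 0.761, 0.0]
ft_force: [-0.4, 0.5, -0.8]
opening: 0.152
grasp_force: 60.0
pocket [257.13534374 201.00264728] tip [257.22144732 208.92634994] [0.52688137 0.08915236 0.16238774]
[238, 239, 240, 241, 242, 243, 244, 245, 246, 247, 248, 249, 250, 251, 252, 253, 254, 255, 256, 257, 258, 259, 260, 261, 262, 263, 264, 265, 266, 267, 268, 269, 270, 271]
180 [255, 255, 255, 255, 255, 243, 199, 175, 149, 138, 137, 141, 139, 138, 190, 255, 255, 255, 255, 255, 255, 255, 255, 255, 255, 255, 255, 255, 255, 255, 255, 255, 255, 255]
182 [255, 255, 255, 255, 255, 255, 247, 255, 238, 191, 179, 155, 144, 146, 214, 255, 255, 255, 255, 255, 255, 255, 255, 255, 255, 255, 255, 255, 255, 255, 255, 255, 255, 255]
184 [255, 255, 255, 255, 255, 255, 246, 254, 255, 255, 255, 233, 152, 139, 152, 234, 255, 255, 255, 255, 255, 255, 255, 255, 255, 255, 255, 255, 255, 255, 255, 255, 255, 255]
186 [255, 255, 255, 255, 255, 255, 253, 255, 255, 255, 255, 238, 152, 144, 143, 223, 255, 255, 255, 255, 255, 255, 255, 255, 255, 255, 255, 255, 255, 255, 255, 
[... 1763 characters left out ...]
]
208 [255, 255, 255, 255, 255, 255, 253, 254, 255, 255, 255, 255, 255, 255, 255, 219, 117, 101, 110, 121, 154, 186, 194, 218, 254, 255, 255, 255, 255, 255, 255, 255, 255, 255]
210 [255, 255, 255, 255, 255, 255, 255, 254, 255, 255, 255, 255, 255, 255, 255, 232, 138, 105, 116, 169, 254, 255, 255, 255, 255, 255, 255, 255, 255, 255, 255, 255, 255, 255]
212 [255, 255, 255, 255, 255, 255, 255, 253, 254, 255, 255, 255, 255, 255, 207, 111, 106, 106, 109, 104, 213, 255, 255, 255, 255, 255, 255, 255, 255, 255, 255, 255, 255, 255]
214 [255, 255, 255, 255, 255, 255, 255, 255, 255, 255, 255, 255, 255, 255, 191, 111, 106, 111, 111, 99, 171, 255, 255, 255, 255, 255, 255, 255, 255, 255, 255, 255, 255, 255]
```

```bash
python3 -m crank '[0,0.007,0.03,0,0,0,255, 0,0,0.05,0,0,0,255, 0,0,0.05,0,0,0,255]'
python3 -m crank '[0,0,0.05,0,0,0,255,  0,0,0,0,0,0,255, 0,0,0,0,0,0,255]'
```

```text
time: 13.92
tcp_pos: [0.5256, 0.0895, 0.1426]
eef_rot: [-0.0, -0.65, 0.76, 0.0]
ft_force: [0.3, 0.7, -0.6]
opening: 0.151
grasp_force: 60.0
time: 14.3
tcp_pos: [0.526, 0.0895, 0.1356]
eef_rot: [0.0, -0.65, 0.76, -0.0]
ft_force: [0.0, 0.8, 0.4]
opening: 0.154
grasp_force: 60.0
```

```bash
python3 -m crank '[0,-0.03,0,0,0,0,255, 0,-0.03,0,0,0,0,255, 0,-0.03,0,0,0,0,255]'
python3 -m crank '[0,-0.05,0,0,0,0,255, 0,-0.05,0,0,0,0,255, 0,-0.05,0,0,0,0,255, 0,-0.05,0,0,0,0,255, 0,-0.04,0,0,0,0,255]'
```

```text
time: 14.68
tcp_pos: [0.5387, 0.0871, 0.1353]
eef_rot: [-0.001, -0.649, 0.76, 0.0]
ft_force: [-2.4, 0.1, -1.7]
opening: 0.154
grasp_force: 60.0
time: 15.3
tcp_pos: [0.5754, 0.0816, 0.1355]
eef_rot: [0.0, -0.649, 0.76, -0.0]
ft_force: [-1.7, 0.4, -1.1]
opening: 0.151
grasp_force: 60.0
```

```bash
python3 -m crank '[0,-0.012,0,0,0,0,255, 0,0,0,0,0,0,255]' | egrep 'tcp|ft'
python3 -m crank '[0,-0.012,0,0,0,0,255, 0,0,0,0,0,0,255]' | egrep 'tcp|ft'
python3 -c "
from h import *
snap('wrist','w7');s=cv2.imread('pics/w7.png');a=cv2.resize(s[60:300,120:400],(467,400),interpolation=cv2.INTER_CUBIC)
snap('side','s7');s=cv2.imread('pics/s7.png');b=cv2.resize(s[140:260,160:260],(333,400),interpolation=cv2.INTER_CUBIC);cv2.imwrite('pics/m7.png',np.hstack([a,b]))"
```

```text
tcp_pos: [0.5763, 0.0814, 0.1355]
ft_force: [-3.6, -0.3, -0.8]
tcp_pos: [0.5769, 0.0812, 0.1353]
ft_force: [-5.5, 2.0, -0.1]
```

View pics/m7.png

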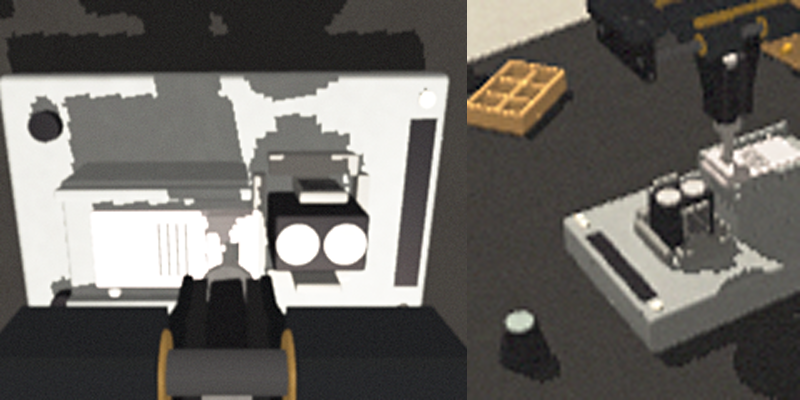

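Cover is fully open (the force rises at the stop). The carrier with its cells at (298,244) and (345,244) is exposed. I'll back off, lift out and measure.

```bash
python3 -m crank '[0,0.02,0,0,0,0,255, 0,0,-0.1,0,0,0,255, 0,0,-0.2,0,0,0,255, 0,0,-0.25,0,0,0,255]' | egrep 'tcp|ft'
python3 -m crank '[0,0,0,0,0,0,255]' | egrep 'tcp|ft|time'
python3 -c "
from h import *
snap('wrist','w8');a=cv2.imread('pics/w8.png',0);s=env.sense();t=s['tcp_pos']
f=lambda x,y:(120+x/1.668,60+y/1.667)
q=[atz('w7',*f(*p),.078) for p in [(298,244),(345,244)]];print('cells',q,np.mean(q,0))
print(proj('w8',t-[0,0,.0533]))
print(list(range(238,272)))
for r in range(196,230,3): print(r,a[r,238:272].tolist())
M=Rq(s['eef_rot']).as_matrix();print(t,M.T@(np.array([.6035,-.232,.21])-t)/.15)"
```

```text
tcp_pos: [0.5767, 0.0817, 0.2204]
ft_force: [0.8, -0.4, -0.1]
time: 16.52
tcp_pos: [0.579, 0.0824, 0.2239]
ft_force: [0.1, -0.0, -0.3]
cells [array([0.54363102, 0.08602962, 0.078     ]), array([0.52204801, 0.08948054, 0.078     ])] [0.53283952 0.08775508 0.078     ]
[258.37753429 206.75393121]
[238, 239, 240, 241, 242, 243, 244, 245, 246, 247, 248, 249, 250, 251, 252, 253, 254, 255, 256, 257, 258, 259, 260, 261, 262, 263, 264, 265, 266, 267, 268, 269, 270, 271]
196 [107, 107, 102, 105, 109, 105, 106, 102, 107, 109, 104, 101, 113, 168, 206, 216, 212, 204, 206, 203, 207, 205, 205, 207, 206, 207, 207, 209, 203, 223, 248, 247, 252, 246]
199 [131, 141, 135, 138, 133, 136, 134, 134, 133, 137, 141, 134, 136, 154, 196, 209, 174, 147, 138, 137, 136, 136, 142, 141, 141, 137, 140, 137, 138, 133, 132, 174, 238, 245]
202 [241, 242, 242, 244, 243, 244, 244, 244, 245, 245, 245, 246, 246, 247, 246, 247, 246, 248, 247, 247, 248, 247, 247, 248, 247, 248, 248, 249, 248, 249, 246, 240, 240, 243]
205 [237, 236, 236, 239, 240, 240, 238, 239, 240, 239, 237, 239, 239, 240, 239, 228, 172, 137, 157, 226, 241,
[... 799 characters left out ...]
, 226, 181, 138, 116, 113, 104, 111, 116, 121, 126, 124, 129, 128, 131, 127, 129, 120, 116, 112, 109, 113, 159, 216, 239, 243, 246, 244, 245]
223 [103, 104, 104, 104, 117, 118, 119, 127, 139, 137, 138, 135, 138, 135, 134, 134, 132, 136, 137, 137, 138, 140, 138, 139, 141, 137, 134, 127, 118, 107, 114, 125, 117, 108]
226 [54, 54, 63, 82, 93, 104, 120, 141, 142, 142, 136, 133, 135, 132, 132, 130, 131, 121, 119, 116, 113, 109, 109, 107, 106, 115, 132, 138, 136, 119, 104, 96, 88, 70]
229 [29, 27, 29, 24, 20, 24, 61, 110, 84, 48, 28, 24, 24, 18, 15, 19, 15, 19, 19, 19, 15, 17, 19, 17, 16, 22, 74, 130, 128, 78, 33, 24, 27, 26]
[0.57744155 0.08215908 0.22139414] [ 2.04189176 -0.49790204  0.07215876]
```

```bash
python3 -m crank '[0.255,-0.062,0.009,0,0,0,255, 0.255,-0.062,0.009,0,0,0,255, 0.255,-0.062,0.009,0,0,0,255, 0.255,-0.062,0.009,0,0,0,255, 0.255,-0.062,0.009,0,0,0,255]' |egrep 'tcp'
python3 -m crank '[0.255,-0.062,0.009,0,0,0,255, 0.255,-0.062,0.009,0,0,0,255, 0.255,-0.062,0.009,0,0,0,255]'|egrep 'tcp'
python3 -m crank '[0,0,0.3,0,0,0,255,0,0,0.2,0,0,0,255]'|egrep 'tcp'
for i in 1 2; do python3 -m crank '[0,0,0,0,0,0,255]'|egrep 'tcp'; done
python3 -c "
from h import *
snap('wrist','w9');a=cv2.imread('pics/w9.png');s=env.sense();print(s['tcp_pos'],s['time'])
cv2.imwrite('pics/w9c.png',cv2.resize(a[120:270,180:340],(640,600),interpolation=cv2.INTER_CUBIC))
for z in (.044,): print(proj('w9',np.array([.6034,-.2323,z])), proj('w9',s['tcp_pos']-[0,0,.0533]))"
```

```text
tcp_pos: [0.5916, -0.1159, 0.2109]
tcp_pos: [0.6012, -0.2337, 0.2067]
tcp_pos: [0.6002, -0.233, 0.1298]
tcp_pos: [0.5991, -0.2322, 0.129]
tcp_pos: [0.6021, -0.2326, 0.1335]
[ 0.60235767 -0.23247629  0.13410786] 18.125
[254.4003756  194.61337776] [255.39479776 209.3310467 ]
```

View pics/w9c.png

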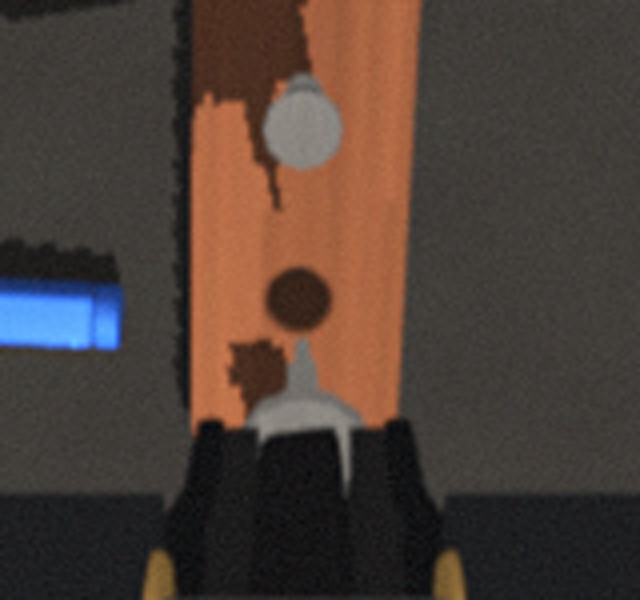

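```bash
python3 -m crank '[0,-0.007,0,0,0,0,255, 0,0,0.13,0,0,0,255, 0,0,0.1,0,0,0,255, 0,0,0.1,0,0,0,255, 0,0,0,0,0,0,255]'
python3 -m crank '[0,0,0.1,0,0,0,255, 0,0,0.05,0,0,0,255, 0,0,0,0,0,0,255]'|egrep 'tcp|ft'
python3 -m crank '[0,0,0.02,0,0,0,255, 0,0,0,0,0,0,255]'|egrep 'tcp|ft'
```

```text
time: 18.75
tcp_pos: [0.6013, -0.2323, 0.0813]
eef_rot: [-0.001, -0.649, 0.76, 0.001]
ft_force: [0.4, 0.0, -0.3]
opening: 0.15
grasp_force: 60.0
tcp_pos: [0.6014, -0.2323, 0.0593]
ft_force: [-0.2, -0.7, -0.8]
tcp_pos: [0.6021, -0.2324, 0.0574]
ft_force: [-0.4, -0.1, -0.9]
```

```bash
python3 -m crank '[0,0,0.008,0,0,0,255, 0,0,0,0,0,0,255]'|egrep 'tcp|ft'
python3 -m crank '[0,0,0,0,0,0,200, 0,0,0,0,0,0,150, 0,0,0,0,0,0,80, 0,0,0,0,0,0,0, 0,0,0,0,0,0,0]'|egrep 'tcp|ft|open'
python3 -m crank '[0,0,-0.1,0,0,0,0, 0,0,-0.3,0,0,0,0, 0,0,-0.3,0,0,0,0, 0,0,-0.25,0,0,0,0]'|egrep 'tcp|ft|time'
python3 -c "
from h import *
snap('wrist','w10');snap('side','s10')
a=cv2.imread('pics/w10.png');b=cv2.imread('pics/s10.png')
m=np.hstack([cv2.resize(a[90:250,180:340],(400,400)),cv2.resize(b[190:310,290:410],(400,400))]);cv2.imwrite('pics/m10.png',m)
c=np.array([.603,-.2324,0]); 
for z in(.05,.106): print(proj('w10',c+[0,0,z]),proj('s10',c+[0,0,z]))
g=cv2.cvtColor(a,cv2.COLOR_BGR2GRAY);bb=(g>200).astype(np.uint8);n,l,st,ce=cv2.connectedComponentsWithStats(bb)
for i in range(1,n):
  if 60<st[i,4]<900 and 200<ce[i,0]<320 and ce[i,1]<260: print('white',st[i],ce[i])
g=cv2.cvtColor(b,cv2.COLOR_BGR2GRAY);bb=(g>170).astype(np.uint8);n,l,st,ce=cv2.connectedComponentsWithStats(bb)
for i in range(1,n):
  if 8<st[i,4]<300 and 310<ce[i,0]<380 and 220<ce[i,1]<290: print('side',st[i],ce[i])
"
```

```text
tcp_pos: [0.6023, -0.2325, 0.0571]
ft_force: [-1.0, 1.4, 4.7]
tcp_pos: [0.602, -0.2324, 0.0559]
ft_force: [0.2, -1.0, -0.3]
opening: 0.585
time: 20.75
tcp_pos: [0.6025, -0.2326, 0.2021]
ft_force: [0.2, -0.7, -0.2]
[255.59397515 176.16914801] [339.569376   258.96152676]
[255.36339036 192.10667252] [343.61994132 240.14098473]
white [249 131  15  16 188] [256.12765957 138.70744681]
white [260 167   7  16  64] [263.421875 174.75    ]
white [248 184  18  17 240] [256.37916667 191.94166667]
white [247 223  14  13 143] [253.58041958 229.30769231]
side [326 232   6   5  23] [328.69565217 233.7826087 ]
side [340 238   8   5  30] [343.66666667 239.93333333]
side [335 257   6   6  17] [337.23529412 259.88235294]
side [355 257   7   5  26] [358.23076923 258.84615385]
```

```bash
python3 -m crank '[0,0,0,0,0,-0.111,0, 0,0,0,0,0,-0.111,0, 0,0,0,0,0,-0.111,0, 0,0,0,0,0,-0.111,0, 0,0,0,0,0,-0.111,0]' 25|egrep 'time'
python3 -m crank '[0,0,0,0,0,-0.111,0, 0,0,0,0,0,-0.111,0, 0,0,0,0,0,-0.111,0, 0,0,0,0,0,-0.112,0, 0,0,0,0,0,0,0]'|egrep 'tcp|eef'
python3 -m crank '[-0.099,-0.255,0,0,0,0,0, -0.099,-0.255,0,0,0,0,0, -0.099,-0.255,0,0,0,0,0, -0.099,-0.255,0,0,0,0,0]'|egrep 'tcp'
python3 -m crank '[-0.099,-0.255,0,0,0,0,0, -0.099,-0.255,0,0,0,0,0, -0.099,-0.255,0,0,0,0,0, -0.099,-0.255,0,0,0,0,0, 0,0,0,0,0,0,0]'
python3 -c "
from h import *
snap('wrist','w11');a=cv2.imread('pics/w11.png');s=env.sense();M=Rq(s['eef_rot']).as_matrix()
print('yaw',np.degrees(np.arctan2(M[1,0],M[0,0])),s['tcp_pos'])
print(proj('w11',np.array([.5331,.0877,.078])),proj('w11',np.array([.5436,.086,.078])),proj('w11',np.array([.522,.0895,.078])))
g=cv2.cvtColor(a,cv2.COLOR_BGR2GRAY);bb=(g>200).astype(np.uint8);n,l,st,ce=cv2.connectedComponentsWithStats(bb)
for i in range(1,n):
  if 100<st[i,4]<1500: print(st[i],ce[i])
d=M.T@(np.array([.5331,.0877,.0535])-s['tcp_pos'])/.15;print(d)"
```

```text
time: 21.48
tcp_pos: [0.6019, -0.2323, 0.1988]
eef_rot: [-0.0, 0.997, -0.079, 0.0]
tcp_pos: [0.5668, -0.0708, 0.1988]
time: 23.22
tcp_pos: [0.5321, 0.0905, 0.1989]
eef_rot: [-0.0, 0.997, -0.078, 0.0]
ft_force: [-0.7, -0.7, -0.5]
opening: 0.999
grasp_force: 0.0
yaw -8.993225307732033 [0.53231564 0.08937317 0.19884849]
[258.10066767 182.31315862] [258.17221698 171.69312564] [258.02382001 193.29457447]
[  0 151  42  70 640] [ 16.628125 188.73125 ]
[249 162  20  20 318] [258.64779874 171.29245283]
[501 185  11  17 103] [507.49514563 191.65048544]
[0.00658929 0.01035435 0.96899054]
```

```bash
python3 -m crank '[0.006,0.01,0,0,0,0,0, 0,0,0.25,0,0,0,0, 0,0,0.25,0,0,0,0, 0,0,0.25,0,0,0,0, 0,0,0.15,0,0,0,0]'|egrep 'tcp|ft'
python3 -m crank '[0,0,0.07,0,0,0,0, 0,0,0,0,0,0,0, 0,0,0,0,0,0,0]'|egrep 'tcp|ft'
python3 -m crank '[0,0,0,0,0,0,90, 0,0,0,0,0,0,110, 0,0,0,0,0,0,120, 0,0,0,0,0,0,255, 0,0,0,0,0,0,255]'
python3 -m crank '[0,0,0,0,0,0,255, 0,0,0,0,0,0,255, 0,0,0,0,0,0,255]'
```

```text
tcp_pos: [0.5325, 0.085, 0.0616]
ft_force: [-0.4, -0.1, 0.8]
tcp_pos: [0.5341, 0.0868, 0.0541]
ft_force: [-0.8, -0.3, 0.6]
time: 24.9
tcp_pos: [0.5332, 0.0868, 0.0532]
eef_rot: [-0.0, 0.997, -0.078, 0.0]
ft_force: [-0.1, 0.1, 0.9]
opening: 0.517
grasp_force: 4.3
time: 25.28
tcp_pos: [0.5334, 0.0869, 0.0534]
eef_rot: [-0.0, 0.997, -0.078, 0.0]
ft_force: [-1.5, 1.2, 2.7]
opening: 0.445
grasp_force: 25.0
```

```bash
python3 -m crank '[0,0,-0.03,0,0,0,255, 0,0,-0.05,0,0,0,255, 0,0,-0.08,0,0,0,255, 0,0,-0.1,0,0,0,255, 0,0,-0.1,0,0,0,255]'
python3 -m crank '[0,0,-0.1,0,0,0,255, 0,0,-0.1,0,0,0,255, 0,0,-0.09,0,0,0,255, 0,0,-0.05,0,0,0,255, 0,0,0,0,0,0,255]'
python3 -m crank '[0,0,0,0,0,0,255, 0,0,0,0,0,0,255, 0,0,0,0,0,0,255, 0,0,0,0,0,0,255]'
python3 -c "
from h import *
snap('side','s12');b=cv2.imread('pics/s12.png',0);a=cv2.imread('pics/s10.png',0)
print(np.abs(b[230:290,320:370].astype(int)-a[230:290,320:370]).mean())
p=[proj('s12',np.array([.5331,.0877,z])) for z in(.034,.078,.14,.18)];print(p)
# empty dock / open cover / raised carrier columns
for z in range(150,222,4): print(z,b[z,200:250:2].tolist())"
```

```text
time: 25.9
tcp_pos: [0.5334, 0.0869, 0.1085]
eef_rot: [-0.0, 0.997, -0.078, 0.0]
ft_force: [0.5, -0.3, -1.5]
opening: 0.445
grasp_force: 25.0
time: 26.52
tcp_pos: [0.5334, 0.0869, 0.1585]
eef_rot: [-0.0, 0.997, -0.078, 0.0]
ft_force: [0.1, 0.5, -1.2]
opening: 0.447
grasp_force: 25.0
time: 27.02
tcp_pos: [0.5331, 0.0868, 0.1579]
eef_rot: [0.0, 0.997, -0.078, -0.0]
ft_force: [-0.6, 0.4, -1.0]
opening: 0.449
grasp_force: 25.0
11.108
[array([223.90370469, 211.08423486]), array([223.38741514, 197.63420627]), array([222.61057647, 177.39652681]), array([222.07582284, 163.46548401])]
150 [60, 66, 64, 63, 63, 62, 30, 47, 45, 41, 64, 102, 68, 37, 48, 45, 43, 43, 37, 44, 36, 31, 31, 36, 29]
154 [58, 63, 64, 66, 61, 66, 48, 34, 40, 39, 109, 68, 71, 19, 30, 36, 33, 34, 23, 28, 32, 32, 28, 31, 29]
158 [64, 67, 67, 65, 66, 67, 63, 37, 41, 40, 60, 83, 29, 31, 26, 69, 32, 31, 34, 31, 30, 30, 32, 27, 27]
162 [64, 59, 66, 68, 61, 61, 62, 25, 99, 101, 102, 66, 31, 50, 33, 31, 25, 25, 29, 37, 58, 62, 66, 62, 65]
166 [64, 67, 65, 63, 61, 68, 49, 21, 39, 49, 49, 55, 26, 29, 28, 28, 32, 62, 61, 64, 63, 59, 
[... 800 characters left out ...]
57, 119, 176, 203, 200, 198, 197, 199, 180, 176, 195, 199, 102, 106, 100, 88, 89, 87, 98, 93, 91, 91]
202 [182, 199, 193, 198, 195, 198, 180, 191, 179, 120, 97, 85, 80, 142, 93, 150, 165, 103, 104, 88, 88, 90, 97, 91, 91]
206 [195, 192, 194, 198, 197, 164, 168, 83, 89, 94, 92, 85, 182, 179, 207, 156, 85, 149, 162, 100, 100, 95, 96, 94, 92]
210 [75, 202, 197, 193, 192, 185, 88, 150, 158, 200, 199, 194, 193, 196, 193, 195, 189, 158, 180, 121, 106, 90, 89, 87, 92]
214 [49, 54, 104, 201, 197, 202, 199, 157, 89, 164, 185, 176, 178, 173, 174, 132, 99, 79, 84, 80, 176, 197, 176, 87, 89]
218 [192, 48, 55, 42, 155, 196, 196, 198, 199, 135, 79, 211, 77, 84, 83, 89, 90, 91, 82, 182, 87, 84, 92, 87, 93]
```

```bash
python3 -c "
from h import *
b=cv2.imread('pics/s12.png',0);bb=(b>170).astype(np.uint8);n,l,st,ce=cv2.connectedComponentsWithStats(bb)
k=[c.round(1).tolist() for s,c in zip(st,ce) if 8<s[4]<300 and 310<c[0]<380 and 220<c[1]<290];print(k)
if any(abs(c[0]-343.7)<1.5 and abs(c[1]-239.9)<1.5 for c in k): print(env.close_job())"
```

```text
[[328.7, 233.6], [343.7, 239.9], [358.2, 258.8]]
the job is handed in; nothing more can be done
None
```

The job is handed in, with no verdict shown: the cover is fully open, the lever is back upright in its hole, and the carrier is held by its pinched catches about 10 cm above the deck; the blue look-alike had toppled against the lever, so I laid it flat behind the stand first, and at about 1 s a finger touched something unidentified (about 20 N).

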